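# Turn the top divider of the rules binder

### The job

Turn over the top divider of the open binder: with the fingertips under the free edge or tab of the board on the right-hand pile, push it up and over the arches so that it comes to lie flat on the left-hand pile (left and right as seen from the robot). Only push it, do not pinch it or fling it over, and finish with the hand clear. Leave the second divider lying on the right, and do not disturb the jar, the dice tower, the terrain block or the binder clip.

Things in the scene. Friction and masses are not known exactly. Their poses are not given: they have to be found in the camera images.
- binder: open A5 two-arch binder, fixed to the shelf; origin at the middle of its spine, on the shelf; x along the spine away from the robot, y to its left. Grey covers 3 mm thick reach 118 mm each way in x, 207 mm in y; on each lies a white page pile from 20 to 168 mm out in y, 105 mm each way in x, top 35 mm above the shelf. Steel arches at x = 40 and -40 mm rise to 66 mm
- axis_mid (a point): middle of the dividers' turning axis, the straight line through the centres of the two arches, 36 mm above the shelf over the middle of the spine. Frame as the binder's: x along the axis, y to the left, z up
- divider (a joint): angle (rad) of the top divider, the stiff brown board uppermost on the right-hand pile: 0 flat on the right, 1.57 upright, 3.14 flat on the left-hand pile. 214 mm along the spine, 2.5 mm thick, 45 to 95 g; its board ends 182 mm from the axis, its tab 200 mm. It swings freely with a little drag: short of upright it falls back right, past upright it falls to the left in about a second
- divider_tab (a point): centre of the top divider's tab, 191 mm from the axis, at mid-thickness; moves with the divider. The tab is 50 mm along the spine, sticks out 18 mm past the board and is the middle of three tab places. Lying on the right, its underside is 34.7 mm above the shelf, 31 mm above the cover; below it the next divider's board begins 18 mm, the pages 32 mm, in from the tab's outer edge
- next_divider (a joint): angle (rad) of the second divider, the same kind of board lying in the right-hand pile a few pages below the top divider, counted like divider: 0 flat on the right. It has to stay there
- next_tab (a point): centre of the second divider's tab (same size), also on the right, 70 mm nearer the robot along the spine than the top divider's tab and 5 mm lower
- jar: white ceramic jar with a twist lid and small knob, 72 mm across, 88 mm high, loose; origin at the centre of its underside
- tower: white plastic dice tower, 84 mm wide, 160 mm high, with a 104 mm wide, 24 mm high tray in front holding four black stone dice; it covers x from -100 to +80 mm and y from -52 to +52 mm of its frame, loose; origin at its underside below the tower's front wall
- terrain: green polystyrene terrain block, a stepped hill 85 by 120 mm and 54 mm high, loose and light; origin at the centre of its underside
- clip: steel binder clip 32 mm wide, 58 mm long over its wire handles, 15 mm high, loose; origin at the underside of its body
Things that resemble listed ones, but are neither listed nor needed, are in the scene too. What is meant by the terrain is not red, and is the smaller of those in its own colour.

How it is judged:
By the outcome, as a careful person would: the job done as asked, in the order asked, and still so for the second after the job is handed in, with the robot touching nothing.
It also fails if it takes over 50 s, if anything falls off the work surface, if the arm or the gripper's body presses on something with over 40 N, if the wrist force passes 120 N, or if a joint passes its speed limit or range.

### The arm

A 6-joint arm with a two-finger parallel gripper is mounted at the origin on the work surface. World frame = base frame: x ahead of the robot, y to its left, z up, the work surface at z = 0. Lengths are in m, angles in degrees, forces in N, time in s.
With the tool pointing down it reaches from about 0.375 to 0.9 m from the base axis. Payload 3.1 kg.
Tool frame: the origin (TCP) lies at the very end of the fingers, on their centre line; the grasp point (between the pads) lies 19 mm behind it; x points along the fingers, z is the direction in which the jaws open and shut, and the axes are right-handed (so a half turn about x gives the same grasp; the last joint's range is limited). The gripper opens to 87 mm and grips with 3 to 60 N. Pads are 19 mm wide; open, the fingers measure 117 mm over their backs; the gripper's body (75 mm by 190 mm) begins 51 mm behind the grasp point.
Start: joints at [-84.082, 30.224, 82.088, -0, 67.689, -10.227], TCP at [0.174, -0.6, 0.223] pointing down, gripper open.
Joint ranges: [-176.69, 176.69], [-43.24, 126.21], [12.49, 139.97], [-82, 262], [0, 151.66], [-163.58, 163.58]. Speed limits (degrees/s): [159.86, 159.86, 180, 180, 180, 180].

### API

Orientations are given as a 3x3 rotation matrix whose columns are the frame's x, y, z axes.
In Python, from rig import bot gives the robot as it stands.
- The arm moves only by the tool send_rows, never from a script. Its arguments are lists of equal length, an entry for each row: "fingers": the opening, from 0 (shut) to 1 (fully open); "dp": the shift along the world's x, y, z in mm, a list of three; "turn": the turn, a rotation vector about the world's x, y, z in rad, a list of three. In form: {"fingers": [fingers, ...], "dp": [[tx, ty, tz], ...], "turn": [[rx, ry, rz], ...]}. A call has 1 to 10 rows; each row is the pose to reach, as a shift and turn from the pose measured when the call began; what a row does not reach only later rows make up. A row lasts 1/12 s, in which the tool goes at most 41.7 mm and 7.16 degrees, less where a joint would pass 70% of its speed; a pose out of reach is approached as far as the arm can. A call with a gripper value outside its range is refused whole. The fingers move at their own pace and stop on an object; the grip force is fixed at half the most. Time passes only in rows, so rows that repeat a pose let the fingers close. It gives the time, the measured TCP pose, the force and the opening at its end, in the units of the state.
- bot.read_state(): the state, without advancing time (a new reading comes with each control period).
- bot.capture(name): name is "side" or "top"; returns a dict with "img" (400x640x3 uint8, blue, green, red), "z_map" (400x640 float32, m along the optical axis (not along the pixel's ray), 0 where there is no reading), "mtx" (3x3 intrinsics, pixels), "origin" and "orientation" of the camera in the world. Camera axes: x right, y up, looking along -z (the intrinsics and any distortion apply to the point x, -y, -z); pixel columns grow to the right and rows downward; lengths in m; the calibration is good to about 2 mm. A picture is of the moment at which its call begins.
- bot.hand_in(): hands the job in, once; it reports no verdict.
The state is a dict: "time_s": time; "joint_positions": joint angles; "qvel": joint speeds; "tau": joint torques, N m; "position": TCP position; "tcp_rot": TCP orientation; "force": force on the tool from outside, world axes, zero at the start; "moment": the same for the moment, N m; "opening": opening from 0.0 (shut) to 1.0 (fully open).
Only numpy, scipy, OpenCV 4.12 (cv2) and the standard library are available. Lean on these libraries where they do the work, as an engineer would, in place of code of your own. Each camera call takes 0.05 s, during which the arm holds its last target.

## Working session

There is one attempt and no reset: what is moved stays moved. The work goes in short steps, Python scripts to look and compute and a tool call to move; the robot and the scene stay as the last step left them, time stands still between calls to the robot, and variables do not carry over. Pictures are saved under pics/ and viewed, and the job is handed in when it is done.

Besides the shell and the picture viewer there is one more tool, called after "Emit:" by a JSON object that holds its "op" and its "data", one argument or row to a line. send_rows: Moves the arm, as the interface text tells. Its arguments: {"type":"object","properties":{"fingers":{"type":"array","items":{"type":"number"}},"dp":{"type":"array","items":{"type":"array","items":{"type":"number"}}},"turn":{"type":"array","items":{"type":"array","items":{"type":"number"}}}},"required":["fingers","dp","turn"]}

```bash
mkdir -p pics; ls
cat > h.py <<'E'
import numpy as np, cv2
from rig import bot
def shot(cam,name):
    c=bot.capture(cam); cv2.imwrite(f'pics/{name}.png',c['img']); np.savez(f'pics/{name}.npz',**c); return c
def load(name): return dict(np.load(f'pics/{name}.npz'))
def px(c,u,v,z=None):
    m=c['mtx']; d=c['z_map'][int(v),int(u)]
    r=np.array([(u-m[0,2])/m[0,0],-(v-m[1,2])/m[1,1],-1.])
    R=c['orientation']
    if z is not None:
        w=R@r; d=(z-c['origin'][2])/w[2]
    return c['origin']+R@(r*d)
def proj(c,P):
    q=c['orientation'].T@(np.array(P)-c['origin']); m=c['mtx']
    return m[0,0]*q[0]/-q[2]+m[0,2], m[1,1]*-q[1]/-q[2]+m[1,2]
E
python3 - <<'E'
from h import *
print(bot.read_state())
for n in('side','top'):
    c=shot(n,n+'0'); print(n,c['mtx'],c['origin'],c['orientation'],[k for k in c])
E
```

```text
pics
{'time_s': 0.0, 'joint_positions': array([-8.40803596e+01,  3.02788731e+01,  8.21572578e+01,  2.35955867e-04,
        6.76883722e+01, -1.02269720e+01]), 'qvel': array([-0.0771869 ,  0.02573527,  0.00059675, -0.06326901, -0.0382897 ,
       -0.05971992]), 'tau': array([-9.35920610e-06, -4.40043962e+01, -1.76592153e+01,  6.33513811e-02,
        5.82033175e-02, -1.66176224e-04]), 'position': array([ 0.17376572, -0.59959134,  0.22156779]), 'tcp_rot': array([[-2.20318246e-04,  9.60553708e-01,  2.78094453e-01],
       [ 2.16179302e-03,  2.78094268e-01, -9.60551355e-01],
       [-9.99997639e-01,  3.89555658e-04, -2.13778754e-03]]), 'force': array([ 0.44497018,  0.45456904, -0.38931884]), 'moment': array([ 0.00827528, -0.03246692, -0.01063591]), 'opening': 1.0022506605186514}
side [[408.62665416   0.         319.2685114 ]
 [  0.         408.62665416 201.64896061]
 [  0.           0.           1.        ]] [0.32536724 0.91499754 0.69048451] [[-0.94936509  0.19106805 -0.24939714]
 [-0.3133465  -0.51823003  0.79577108]
 [ 0.02280134  0.833625    0.55186   ]] ['img', 'z_map', 'mtx', 'origin', 'orientation']
top [[450.05636042   0.         313.37104133]
 [  0.         450.05636042 196.29243917]
 [  0.           0.           1.        ]] [ 0.44849948 -0.01846826  1.05312526] [[ 0.00665594  0.98594046 -0.16696441]
 [-0.99991283  0.00846603  0.01013175]
 [ 0.01140283  0.16688242  0.98591086]] ['img', 'z_map', 'mtx', 'origin', 'orientation']
```

View pics/top0.png

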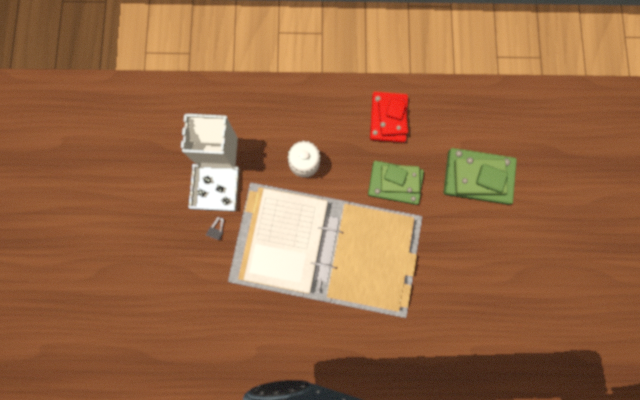

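View pics/side0.png

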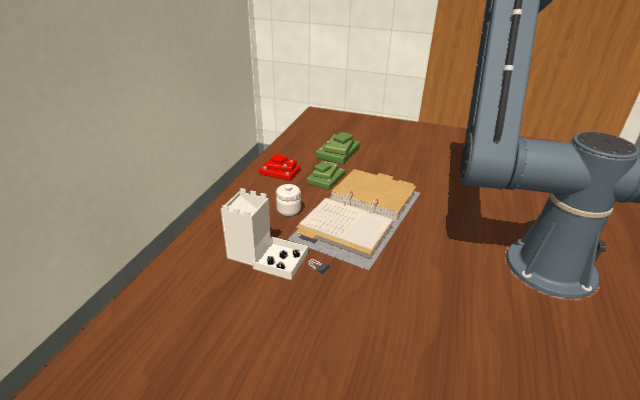

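Run:
```python
from h import *
c=load('top0'); im=c['img']
cv2.imwrite('pics/crop0.png',cv2.resize(im[175:325,225:425],None,fx=4,fy=4,interpolation=cv2.INTER_CUBIC))
cv2.imwrite('pics/crop1.png',cv2.resize(im[195:325,365:425],None,fx=4.5,fy=4.5,interpolation=cv2.INTER_CUBIC))
```

```text
(no output)
```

View pics/crop0.png

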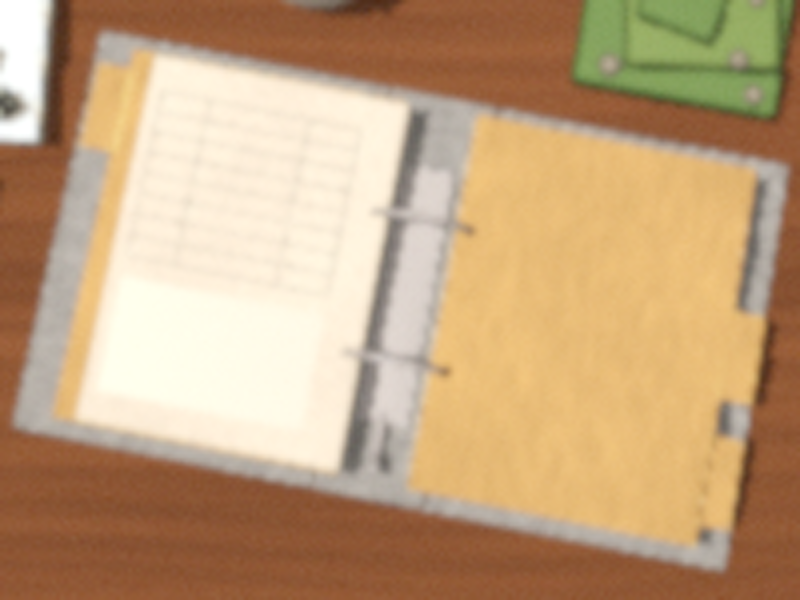

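View pics/crop1.png

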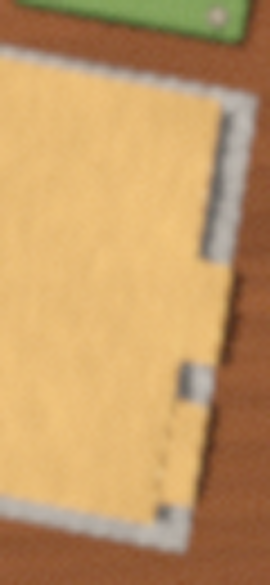

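Run:
```python
from h import *
from scipy.optimize import least_squares
c=load('top0')
f=lambda u,v:(225+(u+.5)/4-.5,175+(v+.5)/4-.5)
# image corners: TL=far-left,TR=far-right
cor=[(100,32),(788,163),(725,570),(13,428)]
loc=np.array([[.118,.207],[.118,-.207],[-.118,-.207],[-.118,.207]])
W=np.array([px(c,*f(*p),z=.003)[:2] for p in cor]);print(W)
def fun(p):
    R=np.array([[np.cos(p[2]),-np.sin(p[2])],[np.sin(p[2]),np.cos(p[2])]]);return (loc@R.T+p[:2]-W).ravel()
s=least_squares(fun,[W[:,0].mean(),W[:,1].mean(),0]);print(s.x,np.degrees(s.x[2]),s.fun*1e3)
p=s.x;R=np.array([[np.cos(p[2]),-np.sin(p[2])],[np.sin(p[2]),np.cos(p[2])]])
np.save('b.npy',p)
print('board/tab in binder frame')
for q in [(770,318),(743,405),(757,175),(738,308),(700,545),(718,400),(745,435),(730,530)]:
    P=px(c,*f(*q),z=.037); print(q,((P[:2]-p[:2])@R*1e3).round(1), (P*1e3).round(1))
print([np.round(px(c,u,v)*1e3) for u,v in [(410,262),(380,262),(405,245),(395,285),(345,230),(280,240)]])
```

```text
[[ 0.6579595   0.12235942]
 [ 0.58292603 -0.28465076]
 [ 0.3500849  -0.24100344]
 [ 0.42662777  0.16505974]]
[ 0.50439955 -0.05955876 -0.18421351] -10.554656437615764 [ 0.36045468 -0.03495489 -0.43986338 -0.0201487   0.39424258 -0.43854898
 -0.31483387  0.49365257]
board/tab in binder frame
(770, 318) [  23.9 -202.4] [ 490.8 -262.9   37. ]
(743, 405) [ -26.6 -194.9] [ 442.5 -246.3   37. ]
(757, 175) [ 102.4 -182.9] [ 571.5 -258.1   37. ]
(738, 308) [  26.  -183.9] [ 496.2 -245.1   37. ]
(700, 545) [-106.1 -183.4] [ 366.5 -220.4   37. ]
(718, 400) [ -26.5 -180.8] [ 445.2 -232.4   37. ]
(745, 435) [ -42.6 -198.6] [ 426.1 -247.    37. ]
(730, 530) [ -95.  -198.4] [ 374.7 -237.2   37. ]
[array([ 473., -247.,   35.]), array([ 473., -179.,   35.]), array([ 511., -237.,   35.]), array([ 422., -212.,   37.]), array([ 544., -101.,   37.]), array([520.,  46.,  32.])]
```

```bash
cat >> h.py <<'E'
from scipy.spatial.transform import Rotation as Rn
p=np.load('b.npy')
Rb=np.array([[np.cos(p[2]),-np.sin(p[2]),0],[np.sin(p[2]),np.cos(p[2]),0],[0,0,1]])
O=np.array([p[0],p[1],0])
def w(b): return O+Rb@(np.array(b)/1e3)
def tb(P): return Rb.T@(np.array(P)-O)*1e3
def tgt(th,s=1):
    t=np.radians(th); d=Rb@[0,np.cos(t),-np.sin(t)]; z=s*Rb@np.array([1,0,0]); return np.c_[d,np.cross(z,d),z]
def go(b,th,s=1):
    st=bot.read_state(); R=np.array(st['tcp_rot'])
    print('t',st['time_s'],'tcp in binder',tb(st['position']).round(1),'F',st['force'].round(2),'q',st['joint_positions'].round(1))
    print('dp',((w(b)-st['position'])*1e3).round(1),'turn',Rn.from_matrix(tgt(th,s)@R.T).as_rotvec().round(3))
E
python3 - <<'E'
from h import *
for th in (90,40):
  for s in(1,-1): go([3,-300,200],th,s)
E
```

```text
t 0.1 tcp in binder [-226.1 -591.5  221.7] F [ 0.08  0.16 -0.13] q [-84.1  30.3  82.1  -0.   67.7 -10.2]
dp [278.6 244.6 -21.7] turn [-2.000e-03 -1.000e-03  1.105e+00]
t 0.1 tcp in binder [-226.1 -591.5  221.7] F [ 0.08  0.16 -0.13] q [-84.1  30.3  82.1  -0.   67.7 -10.2]
dp [278.6 244.6 -21.7] turn [-1.000e-03  2.000e-03 -2.037e+00]
t 0.1 tcp in binder [-226.1 -591.5  221.7] F [ 0.08  0.16 -0.13] q [-84.1  30.3  82.1  -0.   67.7 -10.2]
dp [278.6 244.6 -21.7] turn [ 0.677 -0.617  1.03 ]
t 0.1 tcp in binder [-226.1 -591.5  221.7] F [ 0.08  0.16 -0.13] q [-84.1  30.3  82.1  -0.   67.7 -10.2]
dp [278.6 244.6 -21.7] turn [ 0.693  0.767 -1.885]
```

Emit:
{"op": "send_rows", "data": {
  "fingers": [0,0,0,0,0,0,0,0,0,0],
  "dp": [
    [28,24,0],
    [56,48,0],
    [84,72,0],
    [112,96,0],
    [140,120,0],
    [168,145,0],
    [196,170,0],
    [224,195,0],
    [252,220,0],
    [278,244,0]
  ],
  "turn": [
    [0,0,0.11],
    [0,0,0.22],
    [0,0,0.33],
    [0,0,0.44],
    [0,0,0.55],
    [0,0,0.66],
    [0,0,0.77],
    [0,0,0.88],
    [0,0,0.99],
    [0,0,1.1]
  ]
}}

```text
time_s: 0.93
position: [0.4529, -0.3538, 0.2213]
tcp_rot: [[-0.002, 0.182, 0.983], [0.001, 0.983, -0.182], [-1.0, 0.001, -0.002]]
force: [0.9, 0.3, -0.1]
opening: 0.328
```

Run:
```python
from h import *
go([3,-300,150],40)
```

```text
t 0.9333 tcp in binder [   3.3 -298.7  221.3] F [ 0.88  0.28 -0.12] q [-49.1  26.5  89.4  -0.   64.2 -38.6]
dp [ -0.5  -1.2 -71.3] turn [ 0.857 -0.162 -0.002]
```

Emit:
{"op": "send_rows", "data": {
  "fingers": [0,0,0,0,0,0,0,0,0,0],
  "dp": [
    [0,0,-7],
    [0,0,-14],
    [0,0,-21],
    [0,0,-28],
    [0,0,-35],
    [0,0,-42],
    [0,0,-50],
    [0,0,-60],
    [0,-1,-71],
    [0,-1,-71]
  ],
  "turn": [
    [0.1,-0.019,0],
    [0.2,-0.038,0],
    [0.3,-0.057,0],
    [0.4,-0.076,0],
    [0.5,-0.095,0],
    [0.6,-0.113,0],
    [0.7,-0.132,0],
    [0.8,-0.151,0],
    [0.857,-0.162,-0.002],
    [0.857,-0.162,-0.002]
  ]
}}

```text
time_s: 1.77
position: [0.451, -0.3553, 0.1453]
tcp_rot: [[0.14, 0.123, 0.982], [0.757, 0.626, -0.186], [-0.638, 0.77, -0.005]]
force: [-0.6, 0.6, -0.4]
opening: 0.009
```

Run:
```python
from h import *
shot('top','top1');shot('side','side1')
go([3,-245,17],40)
```

```text
t 1.8667 tcp in binder [   3.  -299.5  149.4] F [-0.81  0.71  1.01] q [-63.9  49.1  74.9  27.6  98.7 -59.9]
dp [  10.    53.6 -132.4] turn [-0.002 -0.001  0.001]
```

View pics/top1.png

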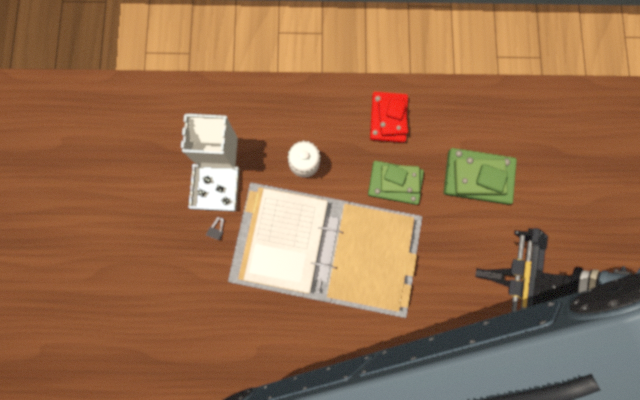

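View pics/side1.png

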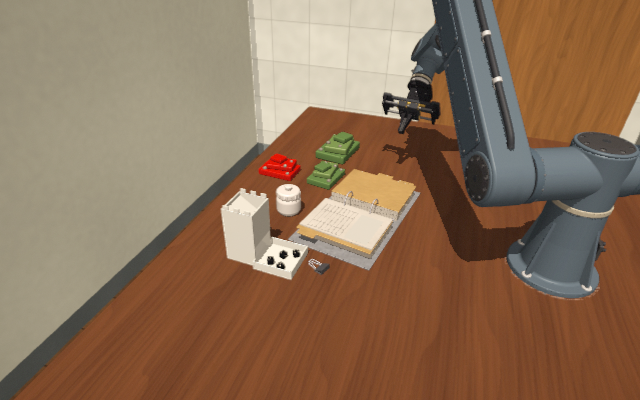

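Emit:
{"op": "send_rows", "data": {
  "fingers": [0,0,0,0,0,0,0,0,0,0],
  "dp": [
    [1,6,-15],
    [2,12,-30],
    [3,18,-45],
    [4,24,-60],
    [5,30,-75],
    [7,36,-90],
    [8,42,-105],
    [9,48,-120],
    [10,53,-132],
    [10,53,-132]
  ],
  "turn": [
    [0,0,0],
    [0,0,0],
    [0,0,0],
    [0,0,0],
    [0,0,0],
    [0,0,0],
    [0,0,0],
    [0,0,0],
    [0,0,0],
    [0,0,0]
  ]
}}

```text
time_s: 2.7
position: [0.4626, -0.2994, 0.0171]
tcp_rot: [[0.138, 0.119, 0.983], [0.755, 0.63, -0.182], [-0.641, 0.768, -0.003]]
force: [0.4, 0.5, 0.2]
opening: 0.012
```

Run:
```python
from h import *
c=shot('top','top2');s=shot('side','side2')
go([3,-198,17],40)
print(proj(c,w([3,-245,17])))
a=cv2.resize(c['img'][200:330,390:560],None,fx=4.5,fy=4.5,interpolation=cv2.INTER_CUBIC)
cv2.imwrite('pics/c2.png',a)
cv2.imwrite('pics/s2.png',cv2.resize(s['img'][120:230,330:480],None,fx=5,fy=5,interpolation=cv2.INTER_CUBIC))
```

```text
t 2.8 tcp in binder [   3.6 -245.3   18.3] F [-0.36 -0.04  0.36] q [-61.1  58.   81.1  29.3  84.3 -65.3]
dp [ 8.1 46.6 -1.3] turn [-0.001 -0.    -0.   ]
(np.float64(432.05167451780744), np.float64(267.09679319556574))
```

View pics/c2.png

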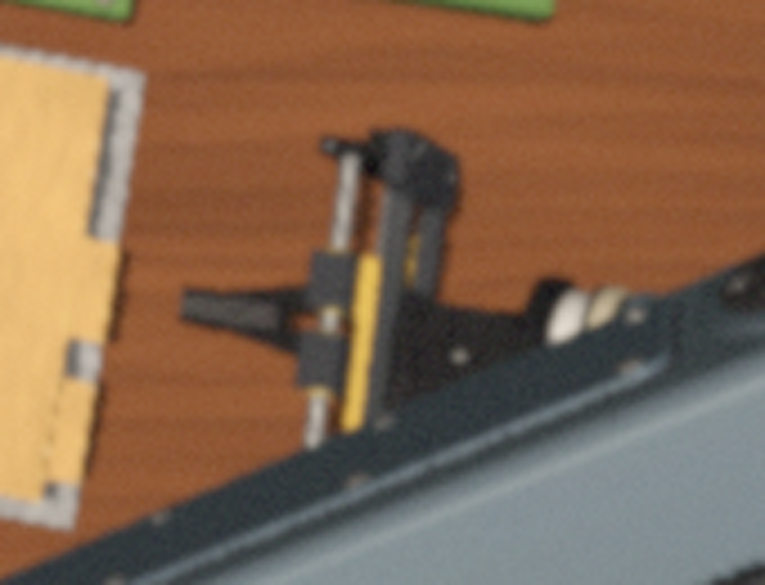

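View pics/s2.png

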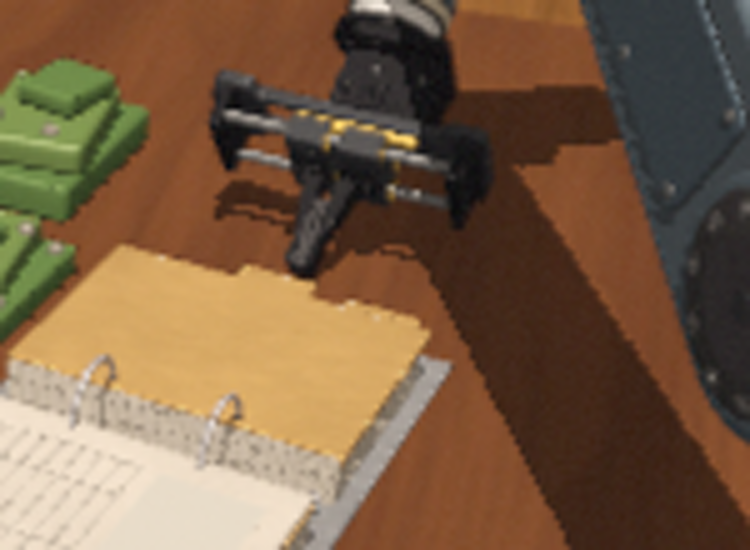

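Emit:
{"op": "send_rows", "data": {
  "fingers": [0,0,0,0,0,0,0,0,0],
  "dp": [
    [1,7,-1],
    [2,14,-1],
    [3,21,-1],
    [4,28,-1],
    [5,34,-1],
    [6,40,-1],
    [8,45,-1],
    [8,48,-1],
    [8,48,-1]
  ],
  "turn": [
    [0,0,0],
    [0,0,0],
    [0,0,0],
    [0,0,0],
    [0,0,0],
    [0,0,0],
    [0,0,0],
    [0,0,0],
    [0,0,0]
  ]
}}

```text
time_s: 3.55
position: [0.471, -0.2524, 0.0174]
tcp_rot: [[0.139, 0.118, 0.983], [0.754, 0.631, -0.182], [-0.641, 0.767, -0.001]]
force: [0.6, 0.6, 0.0]
opening: 0.006
```

Run:
```python
from h import *
c=shot('top','top3');s=shot('side','side3')
go([3,-196,45],40)
a=cv2.resize(c['img'][200:330,360:530],None,fx=4.5,fy=4.5,interpolation=cv2.INTER_CUBIC)
cv2.imwrite('pics/c3.png',a)
cv2.imwrite('pics/s3.png',cv2.resize(s['img'][120:230,330:480],None,fx=5,fy=5,interpolation=cv2.INTER_CUBIC))
```

```text
t 3.65 tcp in binder [   2.8 -196.7   17.3] F [0.51 0.15 0.15] q [-58.4  56.9  86.2  31.5  80.1 -65.8]
dp [ 0.3  0.7 27.7] turn [-0.001 -0.    -0.   ]
```

View pics/c3.png

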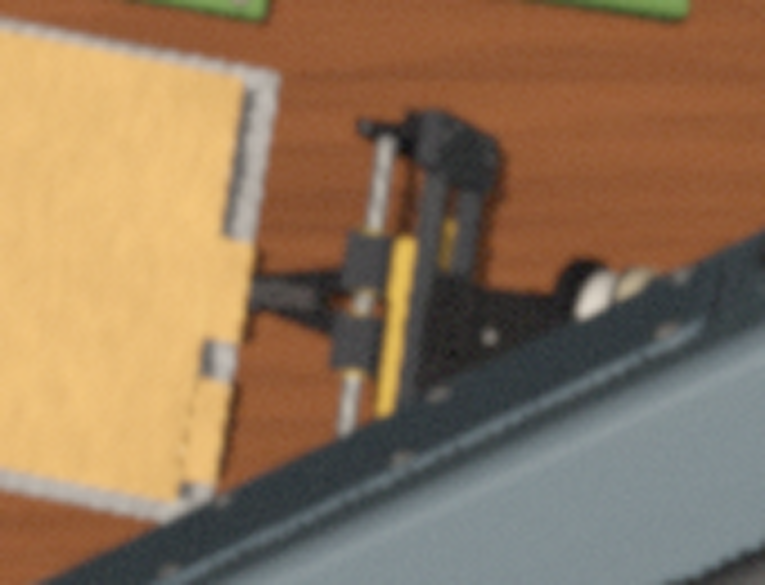

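View pics/s3.png

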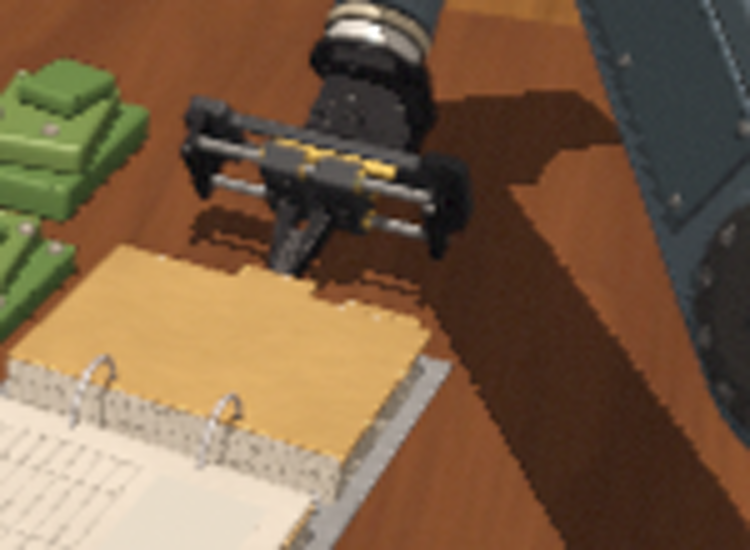

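Emit:
{"op": "send_rows", "data": {
  "fingers": [0,0,0,0,0,0,0,0,0,0],
  "dp": [
    [0,0,5],
    [0,0,12],
    [0,1,20],
    [0,2,28.5],
    [0.5,3,37],
    [0.7,4,44],
    [1,6,51],
    [1.5,8,58],
    [1.8,10,64.5],
    [2.2,12,71]
  ],
  "turn": [
    [0,0,0],
    [0,0,0],
    [0,0,0],
    [0,0,0],
    [0,0,0],
    [0,0,0],
    [0,0,0],
    [0,0,0],
    [0,0,0],
    [0,0,0]
  ]
}}

```text
time_s: 4.48
position: [0.4734, -0.2412, 0.089]
tcp_rot: [[0.14, 0.118, 0.983], [0.754, 0.631, -0.183], [-0.642, 0.767, -0.0]]
force: [0.6, -0.3, -0.2]
opening: 0.003
```

Run:
```python
from h import *
c=shot('top','top4');s=shot('side','side4')
go([3,-149,149],40)
a=cv2.resize(c['img'][200:330,360:530],None,fx=4.5,fy=4.5,interpolation=cv2.INTER_CUBIC)
cv2.imwrite('pics/c4.png',a)
cv2.imwrite('pics/s4.png',cv2.resize(s['img'][100:230,310:480],None,fx=4.5,fy=4.5,interpolation=cv2.INTER_CUBIC))
```

```text
t 4.5833 tcp in binder [   2.9 -184.1   89.3] F [ 0.35 -0.46 -0.21] q [-57.6  50.   87.8  31.6  84.3 -62.6]
dp [ 6.5 34.5 59.7] turn [-0.     0.    -0.001]
```

View pics/c4.png

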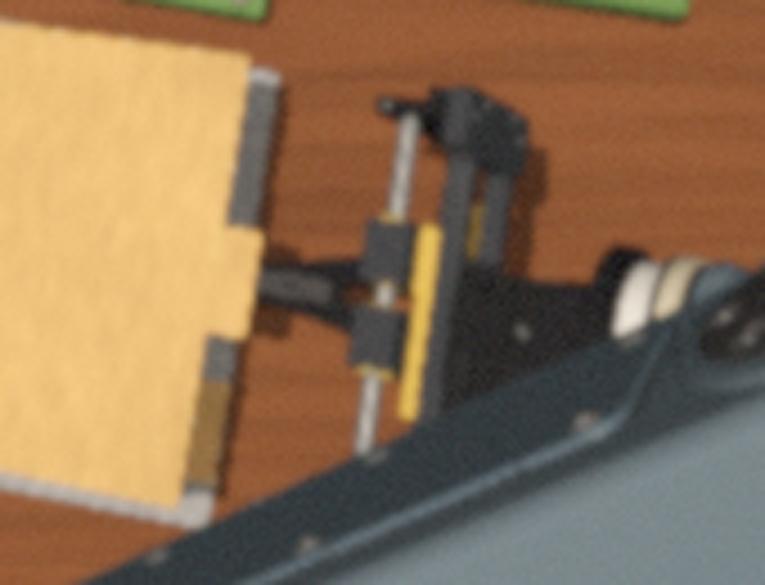

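View pics/s4.png

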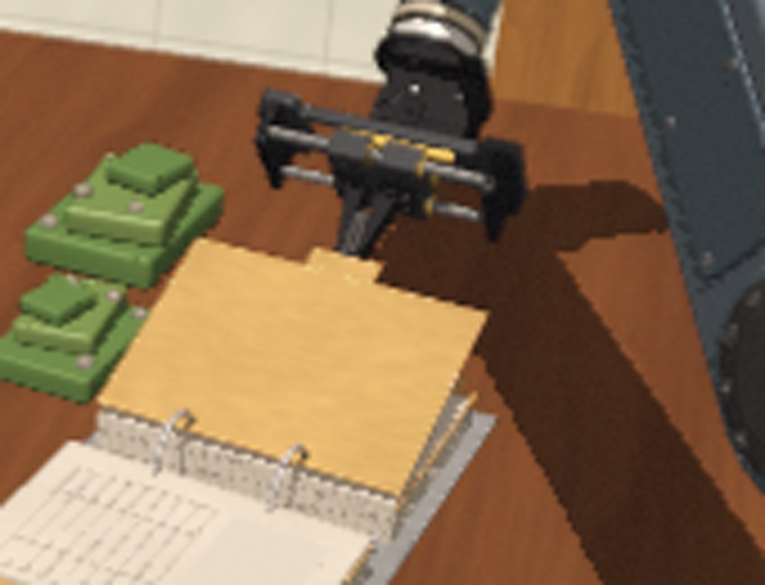

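Emit:
{"op": "send_rows", "data": {
  "fingers": [0,0,0,0,0,0,0,0,0,0],
  "dp": [
    [0.5,2.5,6.5],
    [1,5,13],
    [1.5,8,19],
    [2,11,25],
    [2.7,14.3,31],
    [3.3,17.7,37],
    [4,21.6,43],
    [4.8,25.6,49],
    [5.5,29.5,54.5],
    [6.4,34,60]
  ],
  "turn": [
    [0,0,0],
    [0,0,0],
    [0,0,0],
    [0,0,0],
    [0,0,0],
    [0,0,0],
    [0,0,0],
    [0,0,0],
    [0,0,0],
    [0,0,0]
  ]
}}

```text
time_s: 5.42
position: [0.48, -0.2068, 0.1499]
tcp_rot: [[0.14, 0.117, 0.983], [0.753, 0.632, -0.182], [-0.643, 0.766, 0.0]]
force: [0.4, -0.8, 0.3]
opening: 0.005
```

Run:
```python
from h import *
c=shot('top','top5');s=shot('side','side5')
go([3,-93,177],40)
cv2.imwrite('pics/c5.png',c['img'])
cv2.imwrite('pics/s5.png',cv2.resize(s['img'][70:230,300:500],None,fx=3.7,fy=3.7,interpolation=cv2.INTER_CUBIC))
```

```text
t 5.5167 tcp in binder [   3.1 -148.8  150.3] F [-0.32 -0.09 -0.7 ] q [-55.3  43.5  90.4  33.   86.7 -59.3]
dp [10.2 54.9 26.7] turn [ 0.     0.001 -0.002]
```

View pics/c5.png

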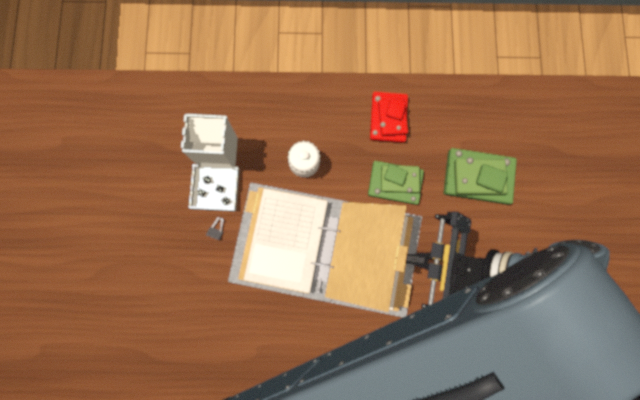

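View pics/s5.png

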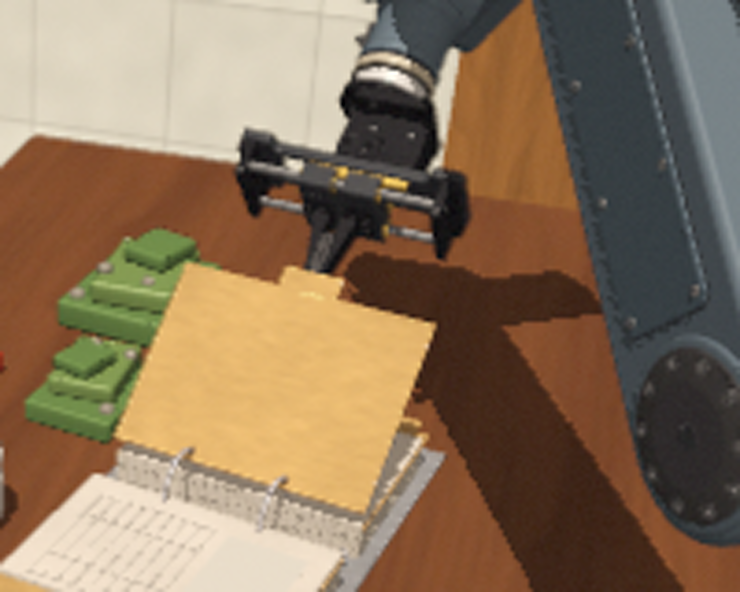

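Emit:
{"op": "send_rows", "data": {
  "fingers": [0,0,0,0,0,0,0,0,0,0],
  "dp": [
    [0.8,4,3.5],
    [1.5,8,6.7],
    [2.6,14,10],
    [3.7,20,13],
    [4.8,25.5,15.5],
    [5.9,31.5,18],
    [7,37,20.5],
    [8,43,23],
    [9.2,49,25],
    [10.2,55,27]
  ],
  "turn": [
    [0,0,0],
    [0,0,0],
    [0,0,0],
    [0,0,0],
    [0,0,0],
    [0,0,0],
    [0,0,0],
    [0,0,0],
    [0,0,0],
    [0,0,0]
  ]
}}

```text
time_s: 6.35
position: [0.4905, -0.1508, 0.1776]
tcp_rot: [[0.14, 0.116, 0.983], [0.753, 0.632, -0.181], [-0.643, 0.766, 0.001]]
force: [0.8, 0.6, 0.1]
opening: 0.005
```

Run:
```python
from h import *
s=shot('side','side6')
go([3,-35,186],40)
cv2.imwrite('pics/s6.png',cv2.resize(s['img'][70:230,300:500],None,fx=3.7,fy=3.7,interpolation=cv2.INTER_CUBIC))
```

```text
t 6.4 tcp in binder [  2.6 -91.  178.1] F [-1.32  0.59  0.78] q [-51.2  39.5  94.5  35.7  85.1 -56.9]
dp [10.6 55.   7.9] turn [-0.001  0.001 -0.003]
```

View pics/s6.png

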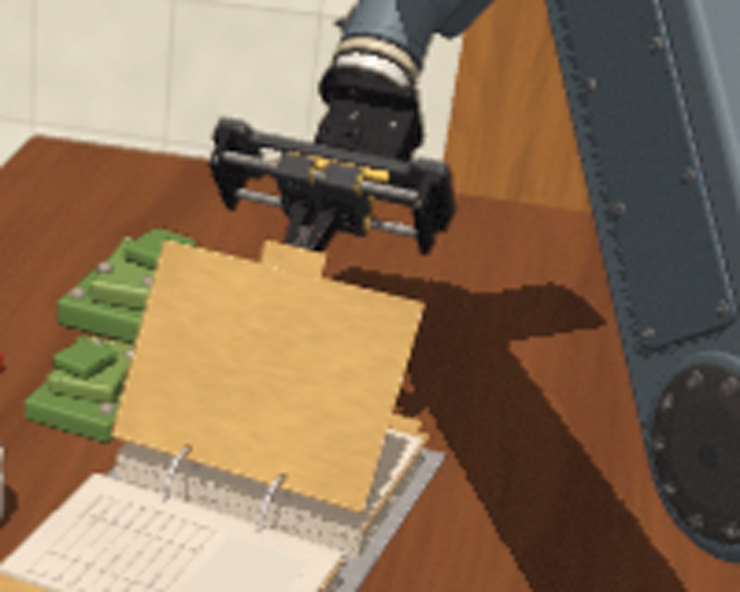

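Emit:
{"op": "send_rows", "data": {
  "fingers": [0,0,0,0,0,0,0,0,0,0],
  "dp": [
    [1,5.5,1.5],
    [2,11,3],
    [3,16,4],
    [4,21.5,5],
    [5,27,6],
    [6,32.5,6.6],
    [7,38,7],
    [8,43.5,7.5],
    [9,49,7.8],
    [10,54,8]
  ],
  "turn": [
    [0,0,0],
    [0,0,0],
    [0,0,0],
    [0,0,0],
    [0,0,0],
    [0,0,0],
    [0,0,0],
    [0,0,0],
    [0,0,0],
    [0,0,0]
  ]
}}

```text
time_s: 7.23
position: [0.5004, -0.0948, 0.1861]
tcp_rot: [[0.139, 0.115, 0.984], [0.754, 0.631, -0.18], [-0.642, 0.767, 0.001]]
force: [0.2, 0.0, 0.6]
opening: 0.006
```

Run:
```python
from h import *
s=shot('side','side7')
go([3,5,187],40)
cv2.imwrite('pics/s7.png',cv2.resize(s['img'][70:230,300:500],None,fx=3.7,fy=3.7,interpolation=cv2.INTER_CUBIC))
```

```text
t 7.2833 tcp in binder [  2.1 -34.4 186.3] F [-1.27  1.2  -0.31] q [-46.7  37.4  98.1  38.6  82.1 -55.3]
dp [ 8.1 38.6  0.7] turn [-0.003  0.001 -0.004]
```

View pics/s7.png

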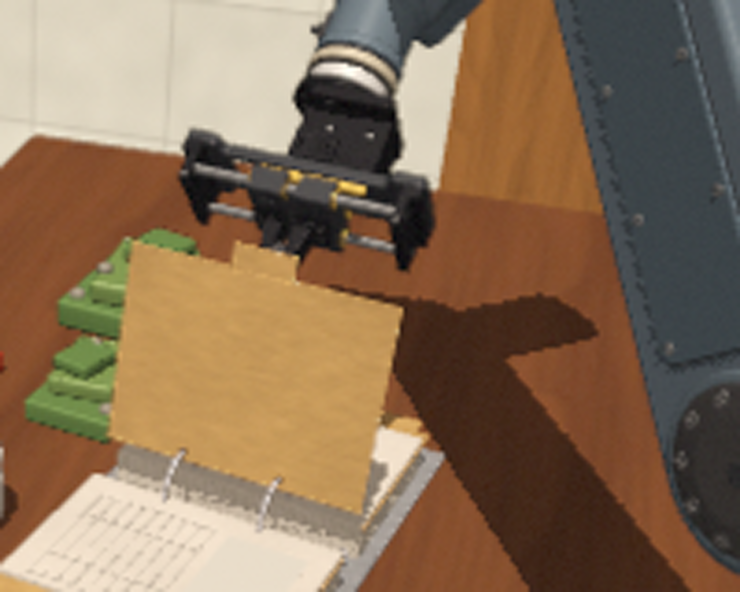

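Emit:
{"op": "send_rows", "data": {
  "fingers": [0,0,0,0,0,0,0,0,0,0],
  "dp": [
    [0.7,3.5,0],
    [1.4,7,0.5],
    [2,10.5,1],
    [2.8,14,1],
    [3.5,17.5,1],
    [4,21,1],
    [4.7,24.5,1],
    [5.4,28,1],
    [6,31.5,1],
    [6.7,35,1]
  ],
  "turn": [
    [0,0,0],
    [0,0,0],
    [0,0,0],
    [0,0,0],
    [0,0,0],
    [0,0,0],
    [0,0,0],
    [0,0,0],
    [0,0,0],
    [0,0,0]
  ]
}}

```text
time_s: 8.12
position: [0.5069, -0.0584, 0.1873]
tcp_rot: [[0.138, 0.115, 0.984], [0.755, 0.63, -0.179], [-0.641, 0.768, 0.0]]
force: [0.5, 0.2, 0.7]
opening: 0.006
```

Run:
```python
from h import *
s=shot('side','side8')
go([3,25,187],40)
cv2.imwrite('pics/s8.png',cv2.resize(s['img'][70:230,300:500],None,fx=3.7,fy=3.7,interpolation=cv2.INTER_CUBIC))
```

```text
t 8.1667 tcp in binder [  2.    2.2 187.4] F [ 0.17 -0.31  0.81] q [-43.5  36.6 100.2  40.8  79.8 -54.3]
dp [ 5.1 22.2 -0.4] turn [-0.003  0.    -0.004]
```

View pics/s8.png

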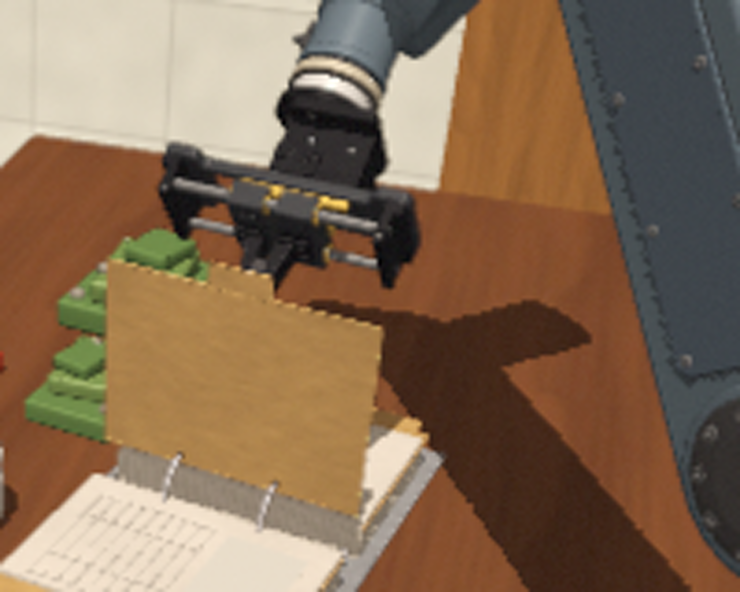

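Emit:
{"op": "send_rows", "data": {
  "fingers": [0,0,0,0,0,0,0,0,0,0],
  "dp": [
    [0.6,3,0],
    [1.2,6,0],
    [1.8,9,0],
    [2.4,12,0],
    [3,15,0],
    [3.6,18,0],
    [4.2,21,0],
    [4.5,23,0],
    [4.5,23,0],
    [4.5,23,0]
  ],
  "turn": [
    [0,0,0],
    [0,0,0],
    [0,0,0],
    [0,0,0],
    [0,0,0],
    [0,0,0],
    [0,0,0],
    [0,0,0],
    [0,0,0],
    [0,0,0]
  ]
}}

```text
time_s: 9.0
position: [0.5113, -0.0346, 0.1874]
tcp_rot: [[0.137, 0.115, 0.984], [0.756, 0.63, -0.179], [-0.64, 0.768, -0.0]]
force: [-0.3, 0.2, 0.2]
opening: 0.005
```

Run:
```python
from h import *
s=shot('side','side9')
go([3,-250,250],40)
cv2.imwrite('pics/s9.png',cv2.resize(s['img'][70:300,200:500],None,fx=2.6,fy=2.6,interpolation=cv2.INTER_CUBIC))
```

```text
t 9.05 tcp in binder [  2.3  25.6 187.4] F [-0.09  0.6  -0.  ] q [-41.4  36.2 101.3  42.2  78.2 -53.7]
dp [ -49.8 -271.1   62.6] turn [-0.003  0.    -0.004]
```

View pics/s9.png

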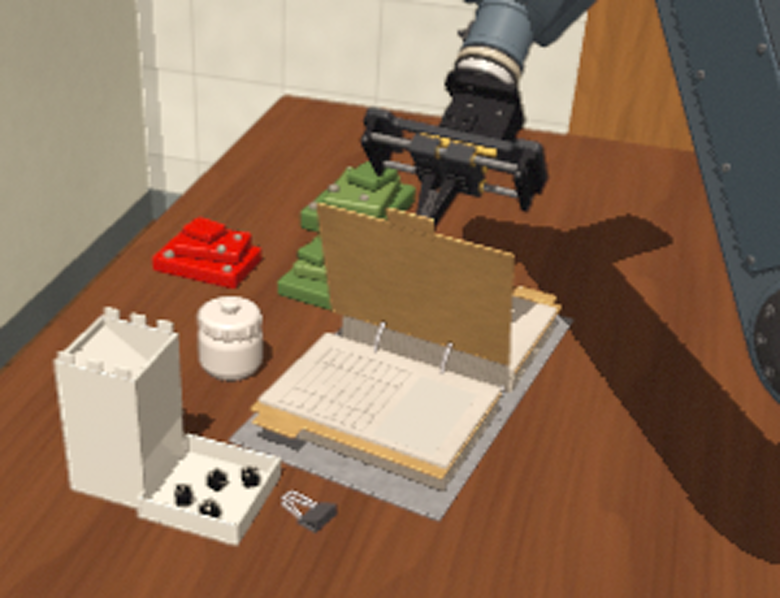

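Emit:
{"op": "send_rows", "data": {
  "fingers": [0,0,0,0,0],
  "dp": [
    [0.6,3,0],
    [1.2,6,0],
    [1.8,9,0],
    [2.4,12,-1],
    [3,15,-2]
  ],
  "turn": [
    [0,0,0],
    [0,0,0],
    [0,0,0],
    [0,0,0],
    [0,0,0]
  ]
}}

```text
time_s: 9.47
position: [0.5143, -0.0194, 0.1854]
tcp_rot: [[0.137, 0.115, 0.984], [0.756, 0.63, -0.179], [-0.64, 0.768, -0.0]]
force: [0.2, 0.2, -0.0]
opening: 0.003
```

Run:
```python
from h import *
s=shot('side','side10')
go([3,-250,250],40)
cv2.imwrite('pics/s10.png',cv2.resize(s['img'][70:300,200:500],None,fx=2.6,fy=2.6,interpolation=cv2.INTER_CUBIC))
```

```text
t 9.5167 tcp in binder [  2.1  41.9 185.3] F [-0.05  0.77 -0.23] q [-39.8  36.2 102.1  43.3  77.  -53.5]
dp [ -52.5 -287.1   64.7] turn [-0.004 -0.    -0.005]
```

View pics/s10.png

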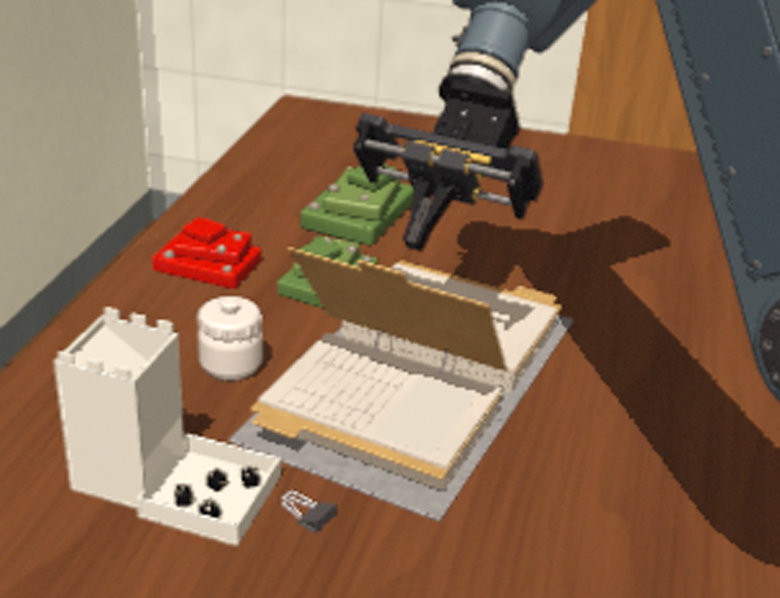

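It is falling left by itself; retreat up and to the right, clear of the binder.

Emit:
{"op": "send_rows", "data": {
  "fingers": [0,0,0,0,0,0,0,0,0,0],
  "dp": [
    [-3,-15,6],
    [-8,-45,15],
    [-13,-75,25],
    [-18,-100,35],
    [-24,-130,45],
    [-30,-160,55],
    [-36,-190,65],
    [-42,-230,65],
    [-50,-270,65],
    [-52,-285,65]
  ],
  "turn": [
    [0,0,0],
    [0,0,0],
    [0,0,0],
    [0,0,0],
    [0,0,0],
    [0,0,0],
    [0,0,0],
    [0,0,0],
    [0,0,0],
    [0,0,0]
  ]
}}

```text
time_s: 10.35
position: [0.4614, -0.3092, 0.2497]
tcp_rot: [[0.14, 0.117, 0.983], [0.753, 0.633, -0.182], [-0.643, 0.766, 0.001]]
force: [1.1, 0.3, 0.2]
opening: 0.004
```

Emit:
{"op": "send_rows", "data": {
  "fingers": [0,0,0,0,0,0,0,0,0,0],
  "dp": [
    [0,0,0],
    [0,0,0],
    [0,0,0],
    [0,0,0],
    [0,0,0],
    [0,0,0],
    [0,0,0],
    [0,0,0],
    [0,0,0],
    [0,0,0]
  ],
  "turn": [
    [0,0,0],
    [0,0,0],
    [0,0,0],
    [0,0,0],
    [0,0,0],
    [0,0,0],
    [0,0,0],
    [0,0,0],
    [0,0,0],
    [0,0,0]
  ]
}}

```text
time_s: 11.18
position: [0.4615, -0.3091, 0.2497]
tcp_rot: [[0.14, 0.117, 0.983], [0.753, 0.633, -0.182], [-0.643, 0.766, 0.001]]
force: [-0.8, 0.1, -0.3]
opening: 0.004
```

Run:
```python
from h import *
s=shot('side','side11');c=shot('top','top11')
go([3,-250,250],40)
c0=load('top0')
for b in [(0,60),(60,120),(-60,120),(0,160),(0,191),(-70,191)]:
    u,v=proj(c,w([*b,38])); print('L',b,(px(c,round(u),round(v))*1e3).round(0))
for b in [(0,-60),(60,-120),(-70,-191),(50,-176)]:
    u,v=proj(c,w([*b,32])); print('R',b,(px(c,round(u),round(v))*1e3).round(0))
print(cv2.absdiff(c['img'],c0['img'])[80:245,150:225].max(),cv2.absdiff(c['img'],c0['img'])[80:180,250:520].max())
cv2.imwrite('pics/s11.png',cv2.resize(s['img'][70:300,200:500],None,fx=2.6,fy=2.6,interpolation=cv2.INTER_CUBIC))
```

```text
t 11.2833 tcp in binder [   3.5 -253.3  249.7] F [ 0.21  0.09 -0.07] q [-61.5  39.8  77.2  29.7 103.7 -54.8]
dp [0.2 3.3 0.3] turn [ 0.001  0.    -0.001]
L (0, 60) [516.   0.  37.]
L (60, 120) [586.  47.  40.]
L (-60, 120) [467.  69.  37.]
L (0, 160) [533.  98.  37.]
L (0, 191) [540. 129.  38.]
L (-70, 191) [471. 146.   4.]
R (0, -60) [ 492. -119.   34.]
R (60, -120) [ 540. -187.   35.]
R (-70, -191) [ 400. -235.   28.]
R (50, -176) [ 520. -242.   34.]
14 24
```

View pics/s11.png

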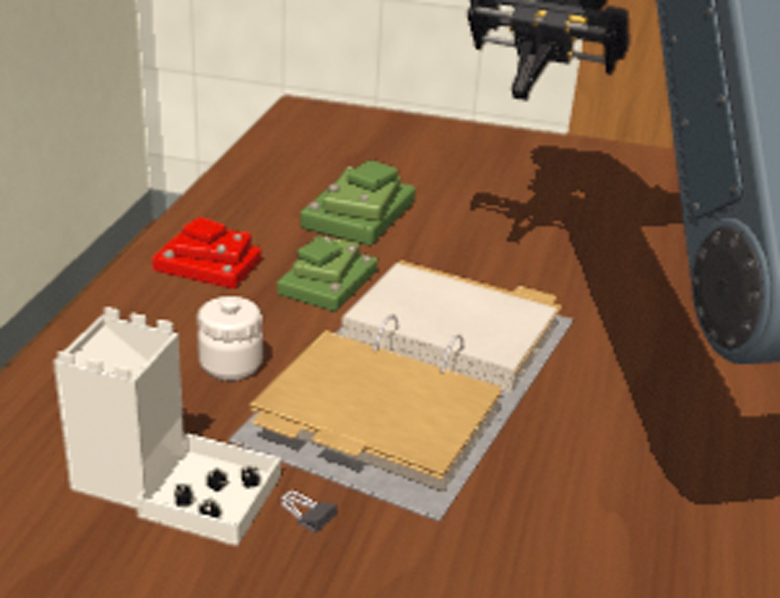

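View pics/top11.png

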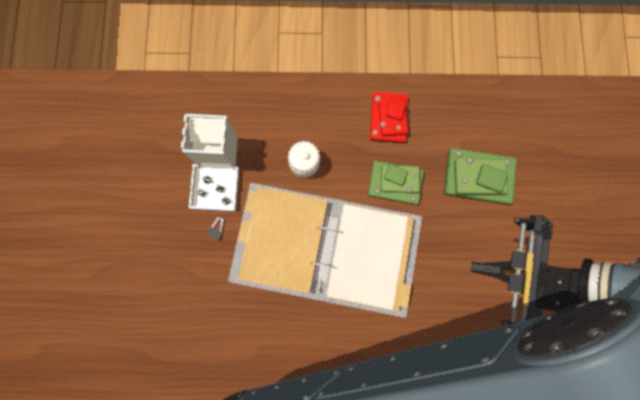

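The divider lies flat on the left pile. The second one is still on the right with its tab near (404,295), and nothing else has moved.

```bash
python3 -c "
from rig import bot
print(bot.hand_in())"
```

```text
the job is handed in; nothing more can be done
None
```

The top divider is turned over and lies flat on the left-hand pile. I kept the fingers shut, put the tips under its middle tab and pushed it slowly up past upright. It fell to the left on its own, and I backed the hand away while it fell. The job was handed in at about 11 s.

**Last checks:**
- **Top divider:** depth readings over the turned board gave 37–40 mm at five points, where lying flat should give about 37 mm. The 40 mm reading was a single point and I took it as noise.
- **Second divider:** still flat on the right, with its tab at about 28 mm. That is a few mm below the 32 mm expected from the description, but within what the depth readings can tell.
- **Jar, tower, terrain and clip:** before-and-after pictures of their areas differ only by noise-sized amounts.
- **Hand:** clear of everything, with the tip 25 cm above the table and to the right of the binder.
- **Forces:** the forces I read after each step stayed under 2 N throughout.

No check failed.

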